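# Square up a vent panel in the tray corner and lay it on the inspection light

## Robot

A 6-joint arm with a two-finger parallel gripper is mounted at the origin on the work surface. World frame = base frame: x ahead of the robot, y to its left, z up, the work surface at z = 0. Lengths are in m, angles in degrees, forces in N, time in s.
With the tool pointing down it reaches from about 0.4 to 0.825 m from the base axis. Payload 7 kg.
Tool frame: the origin (TCP) lies at the very end of the fingers, on their centre line; the grasp point (between the pads) lies 19 mm behind it (ctrl.grip_depth is the z of the grasp point in the tool frame, in m); z points along the fingers, y is the direction in which the jaws open and shut (so a half turn about z gives the same grasp; the last joint's range is limited). The gripper opens to 88 mm and grips with 3 to 60 N. Pads are 19 mm wide; open, the fingers measure 130 mm over their backs; the gripper's body (78 mm by 193 mm) begins 47 mm behind the grasp point.
Start: joints at [-50.701, 20.546, 0.682, 0, -70.136, -16.507], TCP at [0.261, -0.622, 0.227] pointing down, gripper open.
Joint ranges: [-176.03, 176.03], [-82.01, 121.73], [-58.28, 71.71], [-173.87, 95.51], [-174.79, -0.11], [-173.66, 173.66]. Speed limits (degrees/s): [136.94, 136.94, 172.46, 180, 180, 180].

## Interface

Orientations are given as [roll, pitch, yaw] about the fixed x, y, z axes, in that order (R = Rz(yaw) Ry(pitch) Rx(roll)).
In Python, from plant import telemetry, snapshot, job, models, ctrl gives the robot as it stands.
- The arm moves only by the tool jog_arm, never from a script. Its argument "targets" is text: rows parted by semicolons, each of 7 numbers parted by spaces: the shift along the tool's x, y, z in m, then the turn, a rotation vector about the tool's x, y, z in degrees, then the gripper command: -1 is shut, 1 is fully open, values between are in proportion. A call has exactly 8 rows; each row is the pose to reach, as a shift and turn from the pose measured when the call began, along the tool's axes at that moment; what a row does not reach only later rows make up. A row lasts 1/8 s, in which the tool goes at most 62.5 mm and 10.7 degrees, less where a joint would pass 70% of its speed; a pose out of reach is approached as far as the arm can. A call with a gripper value outside its range is refused whole. The fingers move at their own pace and stop on an object; the grip force is fixed at half the most. Time passes only in rows, so rows that repeat a pose let the fingers close, or fill a call up. It gives the time, the measured TCP pose, the force and the opening at its end, in the units of the state.
- telemetry.get_obs(): the state, without advancing time (a new reading comes with each control period).
- snapshot(name): name is "side" or "top" or "wrist"; returns a dict with "img" (480x640x3 uint8, red, green, blue), "range_z" (480x640 float32, m along the optical axis (not along the pixel's ray), 0 where there is no reading), "intrinsics" (3x3 intrinsics, pixels), "R" (3x3) and "t" (3): a world point X has camera coordinates R X + t. Camera axes: x right, y down, z forward; pixel columns grow to the right and rows downward; lengths in m; the calibration is good to about 2 mm. The wrist camera is an equidistant fisheye: a pixel r from the principal point sees the ray r / f radians off the axis. A picture is of the moment at which its call begins.
- job.close_job(): hands the job in, once; it reports no verdict.
Trained networks look in a picture, given as the dict that the camera call returned (one of the last four; its "shot" number tells which), for a name from the list of things; names that differ only in an ending like _2 or _b are one class to them, and where a whole thing is asked for, a point or a joint stands for the part that bears it (a point fixed in the world has none). Each returns a list of dicts, best first, with "conf" (0 to 1); they miss things now and then, are a little off and sometimes report something else, mostly with a low value. They report only what shows in the picture. A call takes as long as a camera call.
- models.cut_out(name, picture): "region" (480x640 bool, what is visible of it) and "uv" ([column, row] in pixels, amid what is visible of it).
- models.spot_point(name, picture): "uv" ([column, row] in pixels: a listed point, or the origin of a listed thing).
The state is a dict: "clock": time; "joint_pos": joint angles; "qvel": joint speeds; "tau": joint torques, N m; "tool_pos": TCP position; "orientation": TCP orientation; "force": force on the tool from outside, world axes, zero at the start; "moment": the same for the moment, N m; "opening": finger opening in m.
Only numpy, scipy, OpenCV 4.12 (cv2) and the standard library are available. Lean on these libraries where they do the work, as an engineer would, in place of code of your own. Each camera call takes 0.05 s, during which the arm holds its last target.

## Task

In the white tray, slide the oblong vent panel, without lifting it, into the corner that has the thumb cut-out, until its long edge is flush against the cut-out rim and its end is flush against the short rim. Then take it by its long edges at the cut-out, lift it straight up out of the corner, and gently lay it flat on the sloping inspection light, its end down on the ledge, straight and covering the lit window, and let go. Leave everything else where it is.

Things in the scene. Friction and masses are not known exactly. Their poses are not given: they have to be found in the camera images.
- panel: Oblong vent panel from the insect cage: aluminium frame round a perforated steel sheet, 140 x 56 x 10 mm, about 0.12 kg, lying loose and flat in the tray. Origin at the centre of its underside; x along its 140 mm length, y across its 56 mm width, z up. Both ends and both faces are alike. The square panel outside the tray is not wanted.
- tray_corner (a point): The tray's inner corner next to the thumb cut-out, on the inner floor, 4 mm above the bench. Axes: x points across the tray (200 mm wide inside) away from the cut-out long rim; y points along that rim, out through this corner (the inside runs from y = 0 to -300 mm); z up. Panel home in this corner: its origin at x = 28, y = -70, z = 0 mm here, its length along y.
- tray: White enamelled tray, fixed, 210 x 310 mm outside; rims 5 mm thick, 16 mm above the 4 mm floor. Origin at the middle of its underside, x across, y along it, z up; the cut-out is in the long rim at -x, near the +y end. This thumb cut-out is a gap in the rim, open down to the floor, from 35 to 105 mm from the corner, for fingers to pass beside the panel there.
- viewer_face: Sloping face of the inspection light: dark, 180 mm wide, 210 mm long up the slope, at 30 degrees to the bench, with a white lit window 120 x 44 mm along the slope. Origin on the face at the window's middle, 73 mm above the bench; x points up the slope, y across, z out of the face. The face reaches x = 128 mm. Panel in place: its origin here, its length along x.
- viewer: Stand of the inspection light, fixed, base 190 x 150 mm; origin under its middle, x towards the high side of the face, z up. An aluminium ledge, 160 mm wide and 12 mm high above the face, runs across the low end of the face, which looks roughly to -y; its inner side lies 70 mm down the slope from the middle of the lit window. There are no side stops.
- square_vent: A square vent panel, 90 x 90 x 10 mm, lying on the bench beside an end of the tray: leave it.
- petri_dish: A clear closed dish, 94 mm across, 18 mm high, on the bench on the low side of the inspection light: leave it.
- wash_bottle: A white bottle with a red cap, 64 mm across and 160 mm high, at the back: leave it.
- specimen_jar: A glass jar, 68 mm across, 85 mm high, at the back: leave it.
- beaker: A glass beaker, 76 mm across, 95 mm high, at the back: leave it.
- dust_brush: A hand brush lying near the robot: leave it.

How it is judged (in metres and radians):
On the way:
1. the panel lies flat in the tray corner, long edge within 3.5 mm of the cut-out rim, end within 3.5 mm of the short rim, square to 0.04 rad (x of panel in the frame of tray_corner below 0.0315 m and y of panel in the frame of tray_corner above -0.0735 m and z of panel in the frame of tray_corner below 0.004 m and angle between the x axis of panel and the y axis of tray_corner, either way round below 0.04 rad), for 0.2 s.
At the end, for the whole second after the job is handed in: The panel lies flat on the sloping face of the inspection light (flat to 0.05 rad, within 4 mm of the face), its end within 6 mm of the ledge, its middle within 8 mm sideways of the middle of the lit window, straight to 0.07 rad, at rest and let go (x of panel in the frame of viewer_face between -0.006 and 0.006 m and y of panel in the frame of viewer_face between -0.008 and 0.008 m and z of panel in the frame of viewer_face below 0.004 m and angle between the x axis of panel and the x axis of viewer_face, either way round below 0.07 rad and angle between the z axis of panel and the z axis of viewer_face, either way round below 0.05 rad and linear speed of panel below 0.01 m/s and contact force between the fingers and panel below 0.1 N); the robot touches nothing.
It fails at once if the panel is lifted off the tray floor (10 to 22 mm) anywhere but in the corner (over 30 mm from its place there) (z of panel in the frame of tray_corner between 0.01 and 0.022 m and x of panel in the frame of tray_corner between 0 and 0.19 m and y of panel in the frame of tray_corner between -0.3 and 0 m and (x of panel in the frame of tray_corner above 0.058 m or y of panel in the frame of tray_corner below -0.1 m)).
It fails at once if the panel is dropped or thrown onto the inspection light (faster than 0.35 m/s within 80 mm of its place there) (distance between panel and viewer_face below 0.08 m and linear speed of panel above 0.35 m/s).
It fails at once if another loose thing on the bench is moved more than 40 mm (distance of any of square_vent, petri_dish, wash_bottle, specimen_jar, beaker, dust_brush from where it was at the start of the episode above 0.04 m).
It also fails if it takes over 64 s, if anything falls off the work surface, if the arm or the gripper's body presses on something with over 40 N, if the wrist force passes 120 N, or if a joint passes its speed limit or range.

## Working session

There is one attempt and no reset: what is moved stays moved. The work goes in short steps, Python scripts to look and compute and a tool call to move; the robot and the scene stay as the last step left them, time stands still between calls to the robot, and variables do not carry over. Pictures are saved under pics/ and viewed, and the job is handed in when it is done.

Besides the shell and the picture viewer there is one more tool, called after "Request:" as a command line: name --argument value ..., lists and objects as JSON in quotes. jog_arm: Moves the arm, as the interface text tells. Its arguments: {"type":"object","properties":{"targets":{"type":"string"}},"required":["targets"]}

```bash
ls; mkdir -p pics
python3 - <<'E'
from plant import telemetry, snapshot, job, models, ctrl
import cv2
o=telemetry.get_obs(); print(o); print(ctrl.grip_depth)
for n in ("top","side"):
    s=snapshot(n); cv2.imwrite(f"pics/{n}0.png",s["img"][:,:,::-1]); print(s["intrinsics"],s["R"],s["t"],s["shot"])
E
```

```text
pics
{'clock': 0.0, 'joint_pos': array([-5.07008605e+01,  2.05901058e+01,  6.33223882e-01, -2.02349693e-02,
       -7.01354857e+01, -1.65068521e+01]), 'qvel': array([-0.03148675,  0.02997143, -0.04080779,  0.16705143, -0.24335931,
       -0.02760461]), 'tau': array([ 1.50246509e-03, -5.82718742e+01,  2.93056619e+01,  6.99717075e+00,
        6.89963999e-03, -1.65563106e-04]), 'tool_pos': array([ 0.26127196, -0.62184839,  0.22563315]), 'orientation': array([ 1.79906034e+02, -8.00875297e-03, -1.57214597e+02]), 'force': array([ 0.594561  ,  1.06187652, -0.88630423]), 'moment': array([-0.02137285, -0.04698796, -0.03950406]), 'opening': 0.08766119467232712}
-0.0188
[[533.4535846    0.         307.28838137]
 [  0.         533.4535846  246.89949113]
 [  0.           0.           1.        ]] [[-0.05522584 -0.99846828 -0.00334691]
 [-0.97683683  0.05472283 -0.20687006]
 [ 0.20673635 -0.00815518 -0.9783627 ]] [-0.02599166  0.55645738  1.32713975] 1
[[494.20245342   0.         317.53340758]
 [  0.         494.20245342 232.56279496]
 [  0.           0.           1.        ]] [[ 0.97686226 -0.21340352  0.01410927]
 [-0.12625402 -0.62866656 -0.76735799]
 [ 0.17262692  0.7478217  -0.64106368]] [-0.52818261  0.09203075  1.25503567] 2
```

View pics/top0.png

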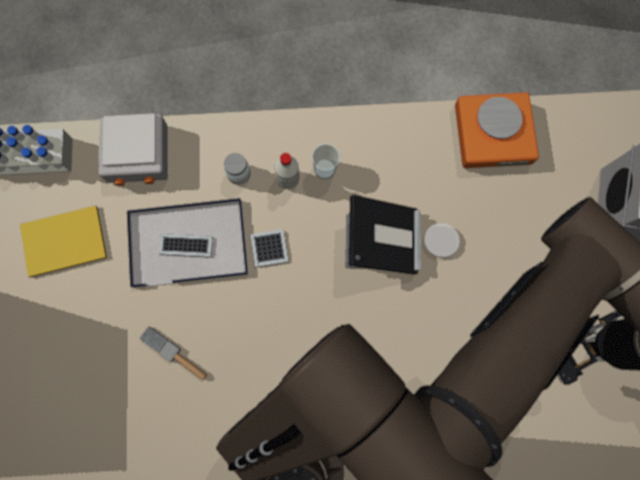

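View pics/side0.png

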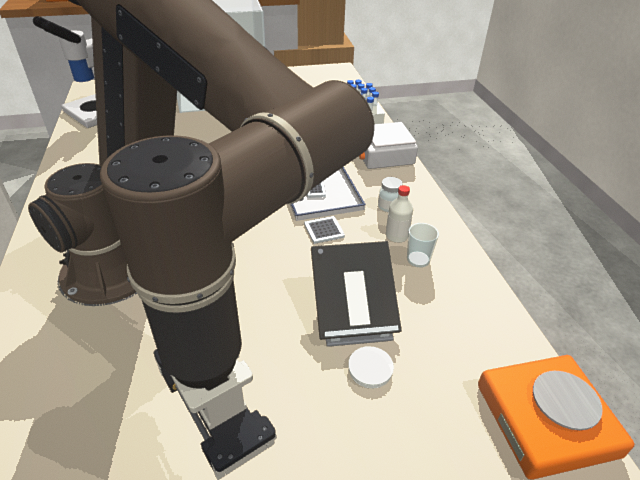

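```bash
cat > h.py <<'E'
import numpy as np, cv2
from plant import telemetry, snapshot, job, models, ctrl
from scipy.spatial.transform import Rotation as Ro
def deproj(s,u,v,z):  # z = depth along the axis
    K=s["intrinsics"]; p=np.array([(u-K[0,2])/K[0,0]*z,(v-K[1,2])/K[1,1]*z,z])
    return s["R"].T@(p-s["t"])
def onplane(s,u,v,h,fish=False):
    K=s["intrinsics"]; a=(u-K[0,2])/K[0,0]; b=(v-K[1,2])/K[1,1]
    if fish:
        r=np.hypot(a,b); d=np.array([a*np.sin(r)/max(r,1e-9),b*np.sin(r)/max(r,1e-9),np.cos(r)])
    else: d=np.array([a,b,1.])
    c=-s["R"].T@s["t"]; w=s["R"].T@d
    return c+w*(h-c[2])/w[2]
def proj(s,X,fish=False):
    K=s["intrinsics"]; p=s["R"]@np.asarray(X)+s["t"]
    if fish:
        rr=np.hypot(p[0],p[1]); th=np.arctan2(rr,p[2]); a=p[:2]/max(rr,1e-9)*th
    else: a=p[:2]/p[2]
    return K[0,0]*a[0]+K[0,2],K[1,1]*a[1]+K[1,2]
def save(s,n,crop=None,f=1):
    im=s["img"][:,:,::-1]
    if crop: x0,y0,x1,y1=crop; im=im[y0:y1,x0:x1]
    cv2.imwrite(f"pics/{n}.png",cv2.resize(im,None,fx=f,fy=f,interpolation=cv2.INTER_CUBIC))
E
python3 - <<'E'
from h import *
s=snapshot("top"); save(s,"top1",(110,180,470,300),2.2)
save(s,"top1b",(120,190,300,300),4.4)
for n in ["panel","tray_corner","tray","viewer_face","viewer","square_vent","petri_dish"]:
    for m in (models.spot_point,):
        for d in m(n,s)[:2]:
            u,v=d["uv"]; z=s["range_z"][int(round(v)),int(round(u))]
            print(n,d["conf"],d["uv"],deproj(s,u,v,z))
    for d in models.cut_out(n,s)[:1] if n!="tray_corner" else []:
        r=d["region"].astype(np.uint8); ys,xs=np.nonzero(r); print(" region",d["conf"],r.sum(),cv2.minAreaRect(np.c_[xs,ys].astype(np.float32)))
w=snapshot("wrist"); save(w,"wrist1")
E
```

```text
panel 0.64 [187.5, 240.4] [0.60034506 0.26446924 0.00980944]
panel 0.52 [269.1, 246.0] [0.57259996 0.04519457 0.00973808]
 region 0.92 1056 ((185.2888641357422, 244.44505310058594), (52.314659118652344, 20.937273025512695), 3.2704880237579346)
tray_corner 0.87 [132.5, 286.0] [0.48294607 0.40801553 0.0197997 ]
tray_corner 0.45 [184.6, 240.3] [0.59958663 0.27088112 0.01601566]
tray 0.7 [189.0, 238.7] [0.60511869 0.26064516 0.00859588]
tray 0.27 [268.0, 245.1] [0.57545117 0.04811578 0.00878011]
viewer_face 0.9 [393.8, 237.6] [ 0.56329164 -0.28088175  0.07166778]
 region 0.92 5000 ((384.4756774902344, 233.1190185546875), (72.54808044433594, 78.93787384033203), 1.2453643083572388)
viewer 0.8 [385.2, 242.9] [ 0.5479143  -0.25555247  0.08433442]
viewer 0.68 [175.3, 355.0] [0.29844288 0.29599461 0.02044675]
 region 0.68 5118 ((383.881591796875, 234.0375213623047), (78.14746856689453, 72.82887268066406), 5.617580413818359)
square_vent 0.88 [269.1, 248.9] [0.56544941 0.04576682 0.00588656]
 region 0.8 1115 ((269.4459533691406, 247.67568969726562), (34.03059005737305, 33.86619186401367), 80.53767395019531)
petri_dish 0.76 [438.2, 240.1] [ 0.56224375 -0.40914969  0.0149867 ]
 region 0.9 956 ((441.50006103515625, 239.50003051757812), (33.941123962402344, 33.941123962402344), 45.0)
```

View pics/top1b.png

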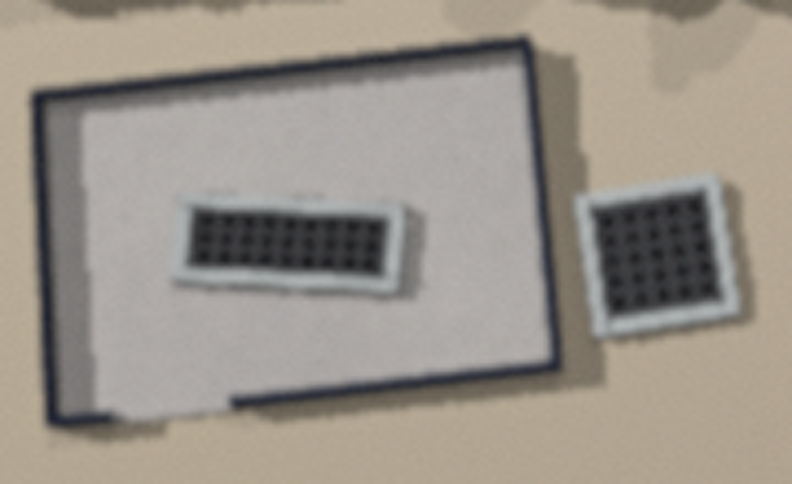

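View pics/wrist1.png

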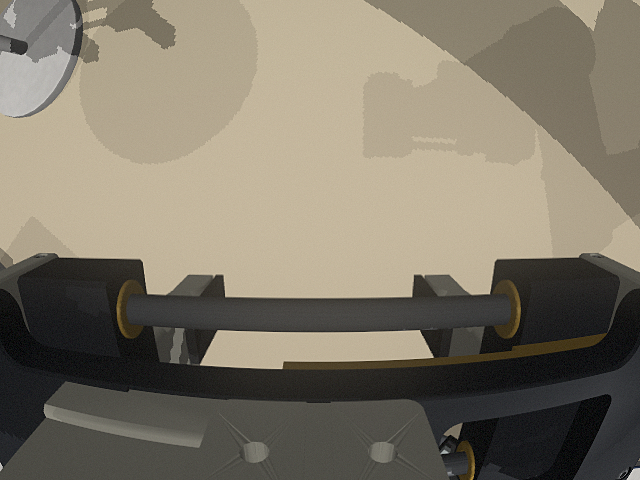

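Run:
```python
from h import *
s=snapshot("top"); save(s,"top1c",(330,180,470,290),5.5)
f=lambda x,y:(x/4.4+120-.39,y/4.4+190-.39)
C=[onplane(s,*f(*p),0.02)[:2] for p in [(35,92),(528,38),(558,370),(50,425)]]
C=np.array(C); print(C)
for i in range(4):
    d=C[(i+1)%4]-C[i]; print(np.hypot(*d),np.degrees(np.arctan2(d[1],d[0])))
print("ctr",C.mean(0))
print("cutout",[onplane(s,*f(*p),0.004)[:2] for p in [(112,415),(232,405)]])
P=np.array([onplane(s,*f(*p),0.014)[:2] for p in [(180,196),(406,204),(400,294),(173,282)]])
print("panel",P,P.mean(0))
for i in range(4):
    d=P[(i+1)%4]-P[i]; print(np.hypot(*d),np.degrees(np.arctan2(d[1],d[0])))
# viewer face plane
d=models.cut_out("viewer_face",s)[0]["region"]; d=cv2.erode(d.astype(np.uint8),np.ones((5,5)))
ys,xs=np.nonzero(d); pts=np.array([deproj(s,x,y,s["range_z"][y,x]) for x,y in zip(xs,ys)])
for k in range(4):
    c=pts.mean(0); n=np.linalg.svd(pts-c)[2][2]; n*=np.sign(n[2]); r=(pts-c)@n; pts=pts[abs(r)<max(.003,2*r.std())] 
print("face",c,n,r.std(),len(pts),"tilt",np.degrees(np.arccos(n[2])),"az",np.degrees(np.arctan2(n[1],n[0])))
g=s["img"].astype(int).min(2); m=(g>150)&(cv2.dilate(d,np.ones((7,7)))>0)
ys,xs=np.nonzero(m); print("window px",xs.mean(),ys.mean(),cv2.minAreaRect(np.c_[xs,ys].astype(np.float32)))
```

```text
[[0.69017281 0.42391101]
 [0.70775804 0.11936707]
 [0.49892134 0.10739739]
 [0.48260567 0.41195909]]
0.3050512282294386 -86.69524928815026
0.2091794478697494 -176.7196247521508
0.3049984112740168 93.06646030622343
0.20791096150183122 3.2955086547731294
ctr [0.59486446 0.26565864]
cutout [array([0.48908784, 0.37976749]), array([0.49114988, 0.30713931])]
panel [[0.6207099  0.33611656]
 [0.60790762 0.19778344]
 [0.55195504 0.20244997]
 [0.56711306 0.3402834 ]] [0.5869214  0.26915834]
0.138924267469075 -95.28747862450157
0.05614684013440915 175.2324717501247
0.13866441007722072 83.72420533329209
0.05375857827351862 -4.445464816323764
face [ 0.56776481 -0.25271394  0.08814937] [-0.04482638 -0.49726942  0.86643737] 0.0019416972440628431 3692 tilt 29.952758099153243 az -95.15100889771546
window px 395.9552772808587 236.05187835420392 ((396.5, 239.5), (54.99999237060547, 40.99999237060547), 90.0)
```

View pics/top1c.png

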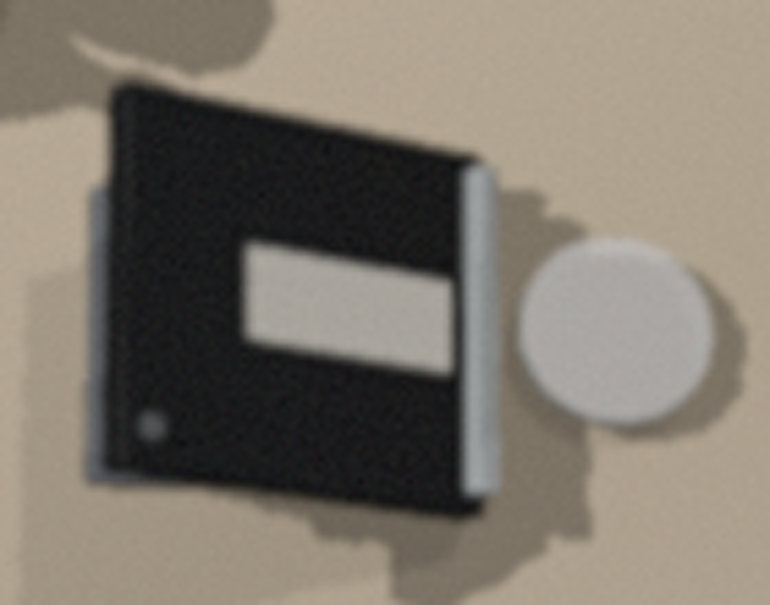

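```bash
cat >> h.py <<'E'
def goto(pos,R):
    o=telemetry.get_obs(); p=np.array(o["tool_pos"]); Rc=Ro.from_euler("xyz",o["orientation"],degrees=True)
    if not isinstance(R,Ro): R=Ro.from_euler("xyz",R,degrees=True)
    print("shift",np.round(Rc.inv().apply(np.array(pos)-p),4),"rotvec",np.round((Rc.inv()*R).as_rotvec(degrees=True),2), "open",round(float(o["opening"]),4),"t",o["clock"])
E
python3 - <<'E'
from h import *
s=snapshot("top")
g=lambda x,y:(x/5.5+330-.41,y/5.5+180-.41)
c0=np.array([0.56776481,-0.25271394,0.08814937]);n=np.array([-0.04482638,-0.49726942,0.86643737])
def pl(u,v):
    K=s["intrinsics"]; d=s["R"].T@np.array([(u-K[0,2])/K[0,0],(v-K[1,2])/K[1,1],1.]); c=-s["R"].T@s["t"]
    return c+d*(n@(c0-c))/(n@d)
W=np.array([pl(*g(*p)) for p in [(245,242),(452,278),(452,375),(245,343)]])
print(W,W.mean(0)); print([np.linalg.norm(W[(i+1)%4]-W[i]) for i in range(4)])
d=(W[0]+W[3]-W[1]-W[2])/2; print("up-slope",d/np.linalg.norm(d),np.degrees(np.arctan2(d[1],d[0])))
goto([.5,-.25,.40],[180,0,-95])
E
```

```text
[[ 0.59539773 -0.22887154  0.10326273]
 [ 0.58740207 -0.33534319  0.0417424 ]
 [ 0.53990125 -0.33074834  0.04192198]
 [ 0.54796358 -0.22504404  0.10300535]] [ 0.56766616 -0.28000178  0.07248312]
[np.float64(0.12322699862224429), np.float64(0.04772287697563773), np.float64(0.12235023133160712), np.float64(0.04758901952231279)]
up-slope [0.06538876 0.86398879 0.4992471 ] 85.67196753175826
shift [-0.3641  0.2508 -0.1734] rotvec [  0.    -0.   -62.21] open 0.0878 t 1.0
```

Request:
jog_arm --targets "-0.05 0.02 -0.06 0 0 -8 1; -0.1 0.05 -0.1 0 0 -16 1; -0.15 0.08 -0.14 0 0 -24 1; -0.2 0.12 -0.17 0 0 -32 1; -0.25 0.16 -0.17 0 0 -42 1; -0.3 0.2 -0.17 0 0 -52 1; -0.36 0.25 -0.17 0 0 -62 1; -0.36 0.25 -0.17 0 0 -62 1"

```text
clock: 2.0
tool_pos: [0.4972, -0.2503, 0.397]
orientation: [-179.9, -0.0, -95.0]
force: [0.8, -0.8, 0.2]
opening: 0.0874
```

Run:
```python
from h import *
w=snapshot("wrist"); save(w,"wrist2"); print(w["intrinsics"],w["R"],w["t"], -w["R"].T@w["t"])
goto([.52,.25,.30],[180,0,-95])
```

```text
[[371.64829954   0.         318.20468199]
 [  0.         371.64829954 240.83465626]
 [  0.           0.           1.        ]] [[-9.96180328e-01  8.73181889e-02 -5.37161581e-04]
 [ 8.45333100e-02  9.65913861e-01  2.44672295e-01]
 [ 2.18831935e-02  2.43692319e-01 -9.69605682e-01]] [0.51688145 0.12730963 0.60411148] [ 0.49092534 -0.31532062  0.55487843]
shift [-0.4957  0.0232  0.0975] rotvec [-0.1   0.09 -0.01] open 0.0877 t 2.05
```

View pics/wrist2.png

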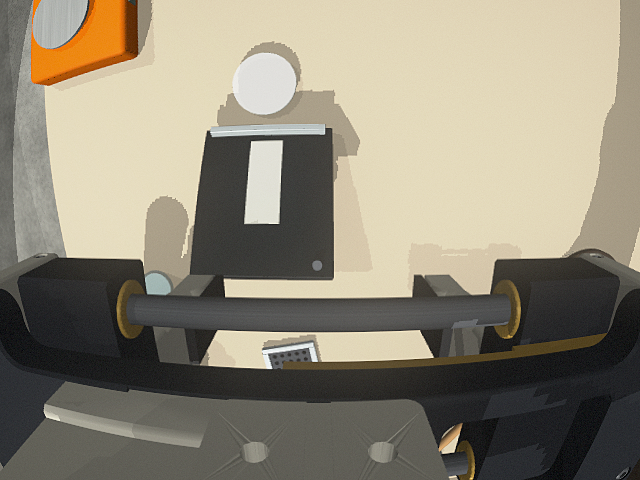

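```bash
cat >> h.py <<'E'
def ray(s,u,v,fish):
    K=s["intrinsics"]; a=(u-K[0,2])/K[0,0]; b=(v-K[1,2])/K[1,1]
    if fish:
        r=max(np.hypot(a,b),1e-9); d=np.array([a*np.sin(r)/r,b*np.sin(r)/r,np.cos(r)])
    else: d=np.array([a,b,1.])
    return s["R"].T@d
def onpl(s,u,v,c0,n,fish=True):
    c=-s["R"].T@s["t"]; d=ray(s,u,v,fish); return c+d*(n@(np.asarray(c0)-c))/(n@d)
def quad(mask):
    cs,_=cv2.findContours(mask.astype(np.uint8),cv2.RETR_EXTERNAL,cv2.CHAIN_APPROX_NONE)
    c=max(cs,key=cv2.contourArea)
    return c[:,0,:].astype(float)
E
python3 - <<'E'
from h import *
s=snapshot("wrist")
m=np.zeros((480,640),bool); m[138:230,240:290]=s["img"][138:230,240:290].min(2)>150
c=quad(m)
yaw=np.radians(85.2); up=np.array([np.cos(yaw)*np.cos(np.pi/6),np.sin(yaw)*np.cos(np.pi/6),.5]); n=np.array([-np.cos(yaw)*.5,-np.sin(yaw)*.5,np.cos(np.pi/6)])
ctr=np.array([.5677,-.28,.073])
P=np.array([onpl(s,u,v,ctr,n) for u,v in c]); ac=np.cross(n,up)
Q=np.c_[(P-ctr)@up,(P-ctr)@ac]*1000
r=cv2.minAreaRect(Q.astype(np.float32)); print(r)
cc=ctr+up*r[0][0]/1000+ac*r[0][1]/1000; print("centre",cc)
# fitted: with range_z check
m2=m; ys,xs=np.nonzero(m2); print(np.median(s["range_z"][ys,xs]), (s["R"]@cc+s["t"]))
E
```

```text
((-2.348682403564453, 1.7256851196289062), (44.48499298095703, 118.61949920654297), 89.66580963134766)
centre [ 0.56581016 -0.28188248  0.07182566]
0.47369984 [-0.06900156 -0.08432958  0.47668784]
```

Request:
jog_arm --targets "-0.06 0 0 0 0 0 1; -0.12 0.01 0 0 0 0 1; -0.18 0.01 0.02 0 0 0 1; -0.24 0.01 0.04 0 0 0 1; -0.3 0.02 0.06 0 0 0 1; -0.36 0.02 0.09 0 0 0 1; -0.4 0.02 0.1 0 0 0 1; -0.4 0.02 0.1 0 0 0 1"

```text
clock: 3.1
tool_pos: [0.5126, 0.1541, 0.2953]
orientation: [179.9, -0.0, -94.8]
force: [-0.6, -0.8, 0.8]
opening: 0.0877
```

Run:
```python
from h import *
w=snapshot("wrist"); save(w,"wrist3"); print(telemetry.get_obs()["tool_pos"])
for n in ["panel","tray_corner"]:
    for d in models.spot_point(n,w)[:2]: print(n,d["conf"],d["uv"],onplane(w,*d["uv"],0.014 if n=="panel" else 0.004,True))
```

```text
[0.51281278 0.15286998 0.29624624]
panel 0.71 [268.0, 292.3] [0.58497813 0.26163227 0.014     ]
```

View pics/wrist3.png

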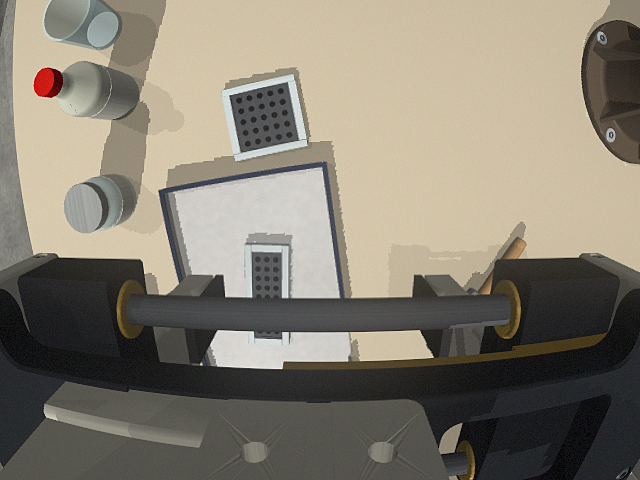

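Run:
```python
from h import *
w=snapshot("wrist"); save(w,"wrist3b",(150,150,370,380),3)
P=np.array([onplane(w,u,v,.014,True)[:2] for u,v in [(245,244.5),(288.5,247),(287.5,343.5),(249,343)]])
print(P,P.mean(0))
for i in range(4):
    d=P[(i+1)%4]-P[i]; print(np.hypot(*d),np.degrees(np.arctan2(d[1],d[0])))
T=np.array([onplane(w,u,v,.02,True)[:2] for u,v in [(160.5,190),(325.5,163),(350,350)]])
print(T)
for i in range(2):
    d=T[(i+1)]-T[i]; print(np.hypot(*d),np.degrees(np.arctan2(d[1],d[0])))
goto([.587,.269,.10],[180,0,-95.7])
```

```text
[[0.60803439 0.19451365]
 [0.55405295 0.20227735]
 [0.57070973 0.3372363 ]
 [0.62376421 0.33342614]] [0.58914032 0.26686336]
0.054536868707767805 171.8157456948555
0.13598297105802076 82.96407592317186
0.05319112353465768 -4.107701185714444
0.1398002488141067 -96.46039898545338
[[0.70740014 0.11404803]
 [0.5003408  0.10374792]
 [0.48698917 0.3512415 ]]
0.20731536904103964 -177.15218548553315
0.247853456007062 93.08796475091445
shift [-0.1235 -0.063   0.1978] rotvec [-0.09  0.07  0.73] open 0.0878 t 3.3
```

View pics/wrist3b.png

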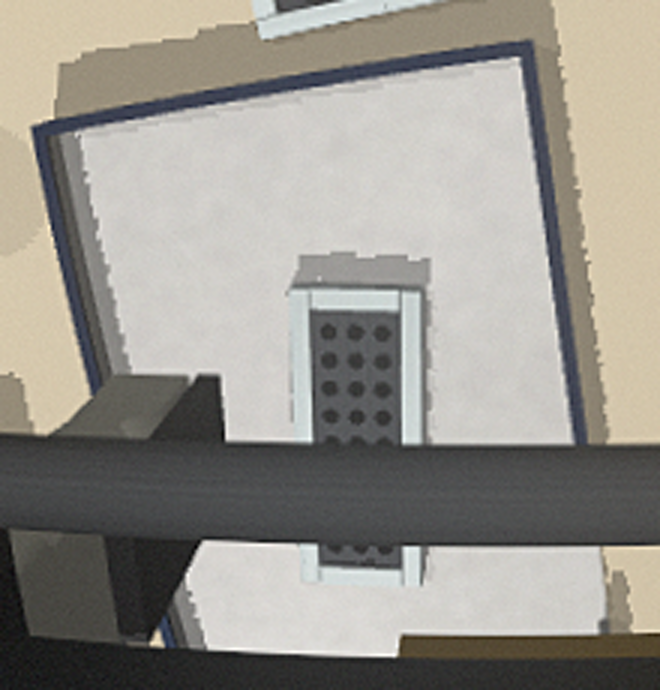

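Request:
jog_arm --targets "-0.04 -0.02 0.05 0 0 0 1; -0.08 -0.04 0.1 0 0 1 1; -0.12 -0.063 0.15 0 0 1.2 1; -0.1225 -0.064 0.19 0 0 1.2 1; -0.1225 -0.064 0.22 0 0 1.2 1; -0.1225 -0.064 0.24 0 0 1.2 1; -0.1225 -0.064 0.25 0 0 1.2 1; -0.1225 -0.064 0.25 0 0 1.2 1"

```text
clock: 4.3
tool_pos: [0.5884, 0.2672, 0.048]
orientation: [-179.9, 0.1, -96.2]
force: [0.2, 0.1, 0.2]
opening: 0.0877
```

Run:
```python
from h import *
w=snapshot("wrist"); save(w,"wrist4"); s=snapshot("side"); save(s,"side4",(260,130,420,250),5)
goto([.588,.268,.0065],[180,0,-96])
```

```text
shift [0.0002 0.0009 0.0426] rotvec [-0.17  0.13 -0.19] open 0.0875 t 4.4
```

View pics/wrist4.png

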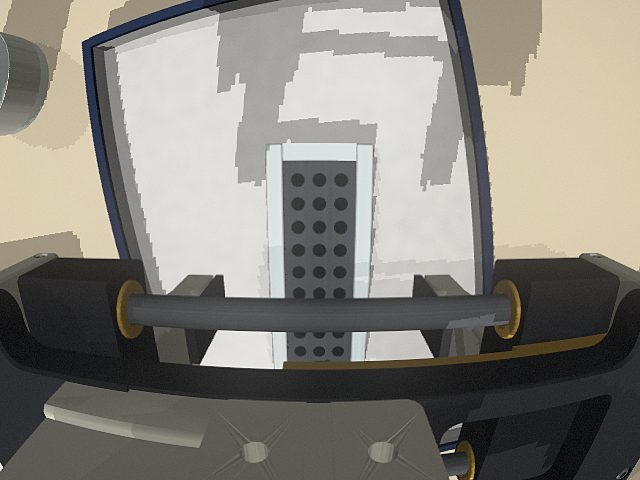

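Request:
jog_arm --targets "0 0 0.015 0 0 0 1; 0 0 0.03 0 0 0 1; 0 0 0.038 0 0 0 1; 0 0 0.041 0 0 0 1; 0 0 0.041 0 0 0 1; 0 0 0.041 0 0 0 -1; 0 0 0.041 0 0 0 -1; 0 0 0.041 0 0 0 -1"

```text
clock: 5.4
tool_pos: [0.5891, 0.2681, 0.0084]
orientation: [-179.8, 0.2, -96.2]
force: [-0.1, -0.3, 0.3]
opening: 0.063
```

Request:
jog_arm --targets "0 0 0.0015 0 0 0 -1; 0 0 0.0015 0 0 0 -1; 0 0 0.0015 0 0 0 -1; 0 0 0.0015 0 0 0 -1; 0 0 0.0015 0 0 0 -1; 0 0 0.0015 0 0 0 -1; 0 0 0.0015 0 0 0 -1; 0 0 0.0015 0 0 0 -1"

```text
clock: 6.4
tool_pos: [0.5891, 0.2682, 0.0075]
orientation: [-179.8, 0.2, -96.2]
force: [-2.6, -0.4, 4.7]
opening: 0.0555
```

Run:
```python
from h import *
w=snapshot("wrist"); save(w,"wrist5"); print(telemetry.get_obs())
P=np.array([onplane(w,u,v,.014,True)[:2] for u,v in [(245,244.5)]])
goto([.5265,.333,.0073],[180,0,-86.9])
s=snapshot("side"); save(s,"side5",(260,130,420,250),5)
```

```text
{'clock': 6.45, 'joint_pos': array([ 41.74335646,  29.61617569, -16.91165792,   0.06163517,
       -43.21428105, -47.97222096]), 'qvel': array([ 0.03547425, -0.09399826, -0.02222657, -0.0633117 , -0.0315676 ,
       -0.00746018]), 'tau': array([-3.66143351e-01, -5.93606794e+01,  2.10612845e+01,  5.02563804e+00,
        6.41864464e-01,  2.17588793e-02]), 'tool_pos': array([0.58907976, 0.26821984, 0.00747058]), 'orientation': array([-1.79795859e+02,  1.63159859e-01, -9.61837492e+01]), 'force': array([-1.2095136 ,  0.40084366,  4.9248719 ]), 'moment': array([-0.07086068,  0.85095069, -0.02898434]), 'opening': 0.055445670383765015}
shift [-0.0577  0.0692  0.0001] rotvec [-0.22  0.15 -9.28] open 0.0554 t 6.45
```

View pics/wrist5.png

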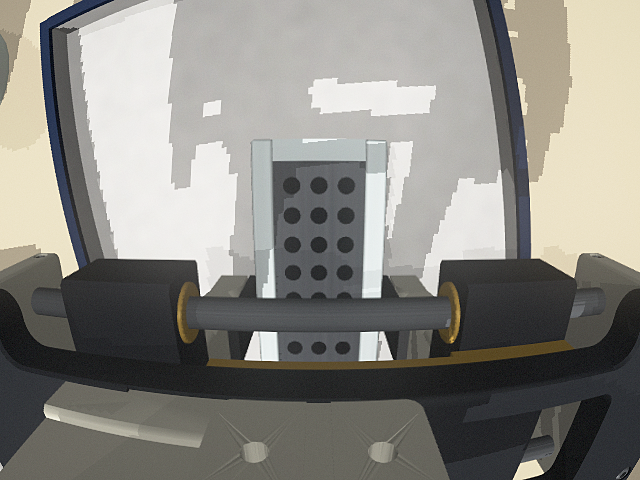

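View pics/side5.png

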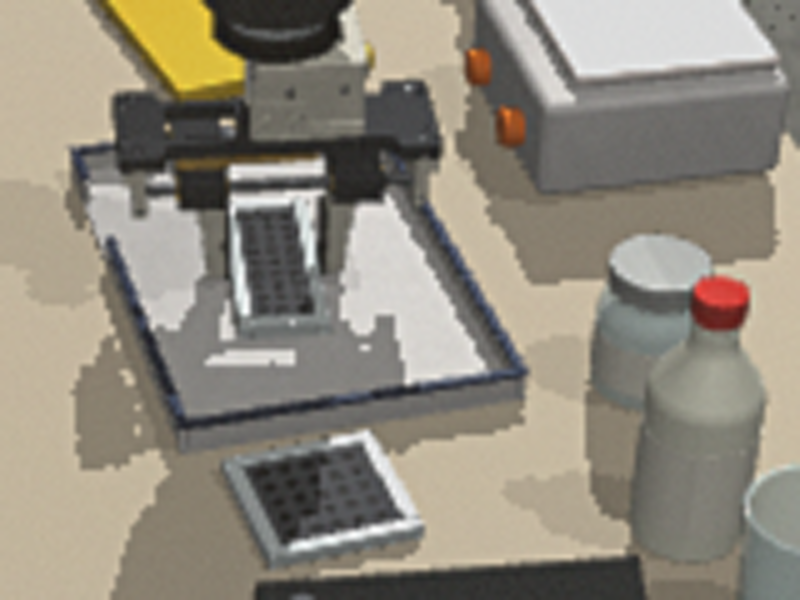

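Run:
```python
from h import *
w=snapshot("wrist"); o=telemetry.get_obs()
e=onplane(w,319.5,139.5,.0145,True); d=e-o["tool_pos"]; print(e,np.hypot(*d[:2]),np.degrees(np.arctan2(d[1],d[0])))
for p in [(252,139.5),(387.5,139.5)]: print(onplane(w,*p,.0145,True))
```

```text
[0.58068778 0.1995275  0.0145    ] 0.06922179322134156 -96.98066018857646
[0.60779795 0.19616592 0.0145    ]
[0.55327235 0.20200797 0.0145    ]
```

Request:
jog_arm --targets "-0.007 0.009 0.0002 0 0 -1.2 -1; -0.015 0.018 0.0002 0 0 -2.5 -1; -0.023 0.027 0.0002 0 0 -3.8 -1; -0.031 0.036 0.0002 0 0 -5 -1; -0.039 0.045 0.0002 0 0 -6.5 -1; -0.047 0.054 0.0002 0 0 -8 -1; -0.055 0.061 0.0002 0 0 -9.3 -1; -0.055 0.061 0.0002 0 0 -9.3 -1"

```text
clock: 7.55
tool_pos: [0.5333, 0.3308, 0.0074]
orientation: [-179.8, 0.2, -86.8]
force: [-3.0, 0.5, 7.1]
opening: 0.0553
```

Run:
```python
from h import *
w=snapshot("wrist"); save(w,"wrist6"); s=snapshot("side"); save(s,"side6",(260,130,420,250),5); t=snapshot("top"); save(t,"top6",(110,190,290,300),4.4)
o=telemetry.get_obs(); print(o["tool_pos"],o["orientation"],o["force"],o["opening"])
```

```text
[0.53336996 0.33083026 0.00745596] [-179.78613442    0.18819322  -86.79515499] [-4.23579014  1.68487166  6.86755886] 0.05533059873138292
```

View pics/wrist6.png

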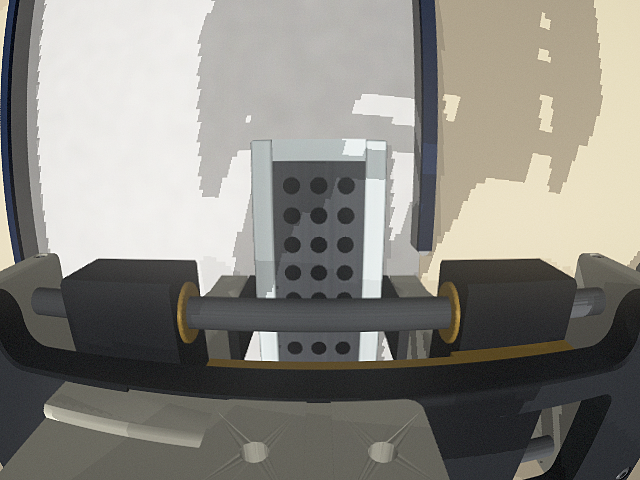

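View pics/side6.png

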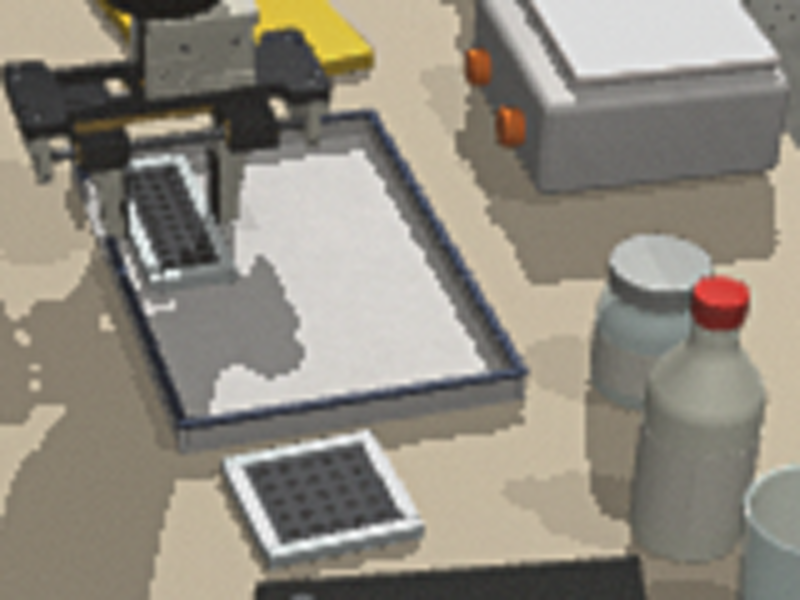

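View pics/top6.png

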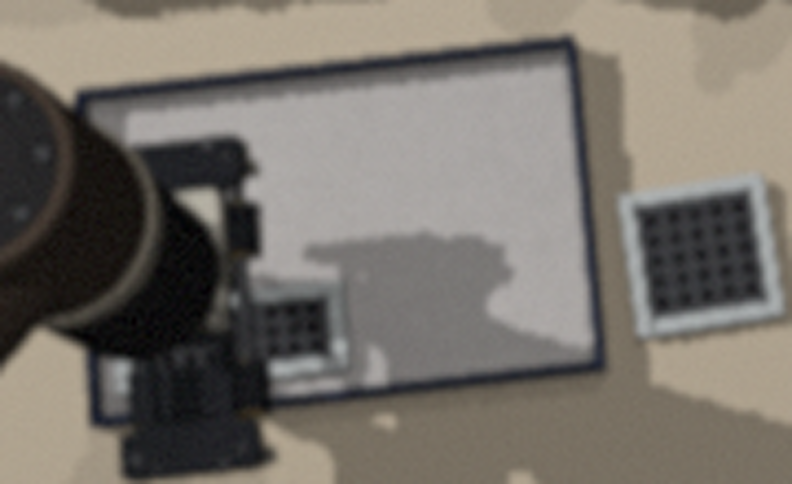

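Run:
```python
from h import *
w=snapshot("wrist"); save(w,"wrist6b",(380,0,480,280),2.1)
im=w["img"].astype(int)
for v in (30,60,100,150,200,230,245): print(v,[tuple(im[v,u]) for u in range(405,440,3)])
```

```text
30 [(np.int64(180), np.int64(178), np.int64(176)), (np.int64(179), np.int64(176), np.int64(175)), (np.int64(181), np.int64(181), np.int64(177)), (np.int64(81), np.int64(77), np.int64(77)), (np.int64(84), np.int64(85), np.int64(82)), (np.int64(40), np.int64(41), np.int64(44)), (np.int64(49), np.int64(54), np.int64(72)), (np.int64(48), np.int64(56), np.int64(71)), (np.int64(51), np.int64(60), np.int64(75)), (np.int64(56), np.int64(61), np.int64(78)), (np.int64(48), np.int64(53), np.int64(70)), (np.int64(156), np.int64(147), np.int64(128))]
60 [(np.int64(177), np.int64(177), np.int64(172)), (np.int64(178), np.int64(177), np.int64(173)), (np.int64(182), np.int64(181), np.int64(177)), (np.int64(100), np.int64(101), np.int64(97)), (np.int64(89), np.int64(88), np.int64(84)), (np.int64(83), np.int64(85), np.int64(83)), (np.int64(55), np.int64(59), np.int64(77)), (np.int64(57), np.int64(64), np.int64(78)), (np.int64(56), np.int64(62), np.int64(74)), (np.int64(58), np.int64(63), np.int64(78)), (np.int64(51), np.int64(57), np.int64(72)), (np.int64(166), np.int64(153), np.int64(130))]
100 [(np.i
[... 2043 characters left out ...]
t64(76)), (np.int64(63), np.int64(65), np.int64(77)), (np.int64(167), np.int64(156), np.int64(135)), (np.int64(162), np.int64(154), np.int64(133))]
245 [(np.int64(177), np.int64(175), np.int64(173)), (np.int64(179), np.int64(176), np.int64(173)), (np.int64(151), np.int64(150), np.int64(146)), (np.int64(102), np.int64(100), np.int64(98)), (np.int64(55), np.int64(56), np.int64(56)), (np.int64(65), np.int64(69), np.int64(79)), (np.int64(69), np.int64(71), np.int64(78)), (np.int64(66), np.int64(68), np.int64(79)), (np.int64(73), np.int64(74), np.int64(82)), (np.int64(133), np.int64(126), np.int64(117)), (np.int64(160), np.int64(150), np.int64(129)), (np.int64(238), np.int64(228), np.int64(203))]
```

View pics/wrist6b.png

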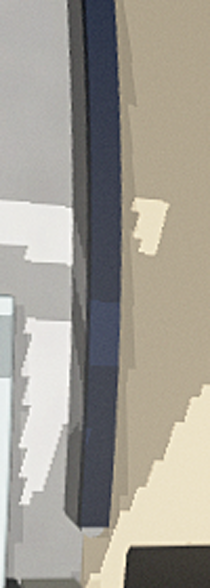

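Run:
```python
from h import *
w=snapshot("wrist"); o=telemetry.get_obs()
yaw=np.radians(3.1); ex=np.array([np.cos(yaw),np.sin(yaw)]); ey=np.array([-ex[1],ex[0]])
I=np.array([onplane(w,u,v,h,True)[:2] for u,v,h in [(419.5,30,.02),(421.5,60,.02),(422,100,.02),(421.5,150,.02),(420.5,200,.02),(419,235,.02),(413,60,.004),(414,150,.004),(413,200,.004),(411.5,235,.004)]])
print("inner rim",I@ex); print(np.degrees(np.polyfit(I[:6]@ey,I[:6]@ex,1)[0]*1),np.degrees(np.polyfit(I[6:]@ey,I[6:]@ex,1)[0]))
E_=np.array([onplane(w,u,v,h,True)[:2] for u,v,h in [(419.5,251,.02),(431,251,.02),(412,242.5,.004)]]); print("end y",E_@ey, E_@ex)
P=np.array([onplane(w,u,v,.014,True)[:2] for u,v in [(387.5,139.5),(386,250),(252,139.5)]]); print("panel x",P@ex,"y",P@ey)
print("tcp",o["tool_pos"][:2]@ex,o["tool_pos"][:2]@ey)
```

```text
inner rim [0.50990224 0.5094028  0.50934437 0.50927435 0.50890321 0.50867146
 0.50885823 0.5082596  0.50790761 0.50771766]
-0.7130174210985294 -0.8390188162233259
end y [0.27703769 0.27704886 0.27755219] [0.50795926 0.50288841 0.50725071]
panel x [0.52208488 0.52116692 0.5770863 ] y [0.231797   0.27828806 0.23195893]
tcp 0.5504794822682073 0.3014764030990916
```

Request:
jog_arm --targets "-0.002 0.003 0.0002 0 0 0 -1; -0.004 0.006 0.0002 0 0 0 -1; -0.006 0.008 0.0002 0 0 0 -1; -0.008 0.010 0.0002 0 0 0 -1; -0.009 0.011 0.0002 0 0 0 -1; -0.009 0.012 0.0002 0 0 0 -1; -0.009 0.012 0.0002 0 0 0 -1; -0.009 0.012 0.0002 0 0 0 -1"

```text
clock: 8.8
tool_pos: [0.5211, 0.3395, 0.0075]
orientation: [-179.8, 0.2, -86.8]
force: [3.7, -0.7, 6.1]
opening: 0.0554
```

Request:
jog_arm --targets "0 0.0005 0.0002 0 0 0 -1; 0 0.001 0.0002 0 0 0 -1; 0 0.0015 0.0002 0 0 0 -1; 0 0.002 0.0002 0 0 0 -1; 0 0.0025 0.0002 0 0 0 -1; 0 0.003 0.0002 0 0 0 -1; 0 0.003 0.0002 0 0 0 -1; 0 0.003 0.0002 0 0 0 -1"

```text
clock: 9.8
tool_pos: [0.5189, 0.34, 0.0075]
orientation: [-179.7, 0.3, -86.8]
force: [5.9, -0.2, 3.4]
opening: 0.0556
```

Run:
```python
from h import *
w=snapshot("wrist"); o=telemetry.get_obs(); save(w,"wrist7",(220,80,480,280),3); print(o["tool_pos"],o["force"],o["moment"],o["orientation"],o["clock"])
s=snapshot("side"); save(s,"side7",(260,130,420,250),5)
```

```text
[0.51892243 0.33999569 0.00749626] [8.15707019 0.45908606 3.53304672] [-0.21092293 -2.38595287  0.07851696] [-179.66882983    0.27739356  -86.75329104] 9.85
```

View pics/wrist7.png

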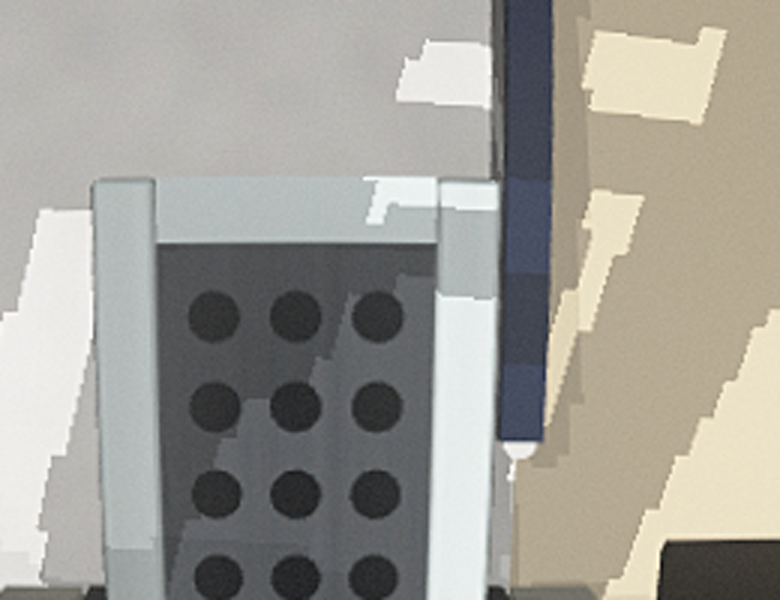

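View pics/side7.png

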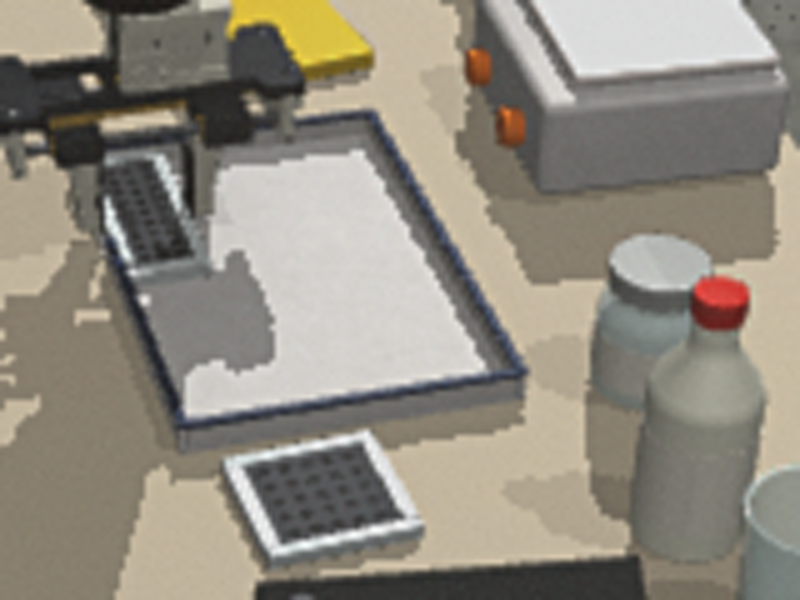

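Request:
jog_arm --targets "-0.001 0.0005 0.0002 0 0 0 -1; -0.002 0.001 0.0002 0 0 0 -1; -0.0025 0.001 0.0002 0 0 0 -1; -0.003 0.001 0.0002 0 0 0 -1; -0.0035 0.001 0.0002 0 0 0 -1; -0.004 0.001 0.0002 0 0 0 -1; -0.004 0.001 0.0002 0 0 0 -1; -0.004 0.001 0.0002 0 0 0 -1"

```text
clock: 10.9
tool_pos: [0.5188, 0.3404, 0.0074]
orientation: [-179.7, 0.0, -86.8]
force: [15.0, -15.9, 7.0]
opening: 0.0555
```

Run:
```python
from h import *
o=telemetry.get_obs();print(o["tool_pos"],o["force"],o["moment"],o["orientation"],o["clock"])
```

```text
[0.51881452 0.34041326 0.00744001] [ 15.01646743 -15.89424604   6.96958458] [-5.63126561 -5.14631797  0.18959922] [-1.79692392e+02  1.47215136e-02 -8.67626564e+01] 10.9
```

Run:
```python
from h import *
w=snapshot("wrist"); o=telemetry.get_obs(); save(w,"wrist8",(220,80,480,280),3)
yaw=np.radians(3.1); ex=np.array([np.cos(yaw),np.sin(yaw)]); ey=np.array([-ex[1],ex[0]])
t=snapshot("top"); save(t,"top8",(110,240,210,300),8)
```

View pics/wrist8.png

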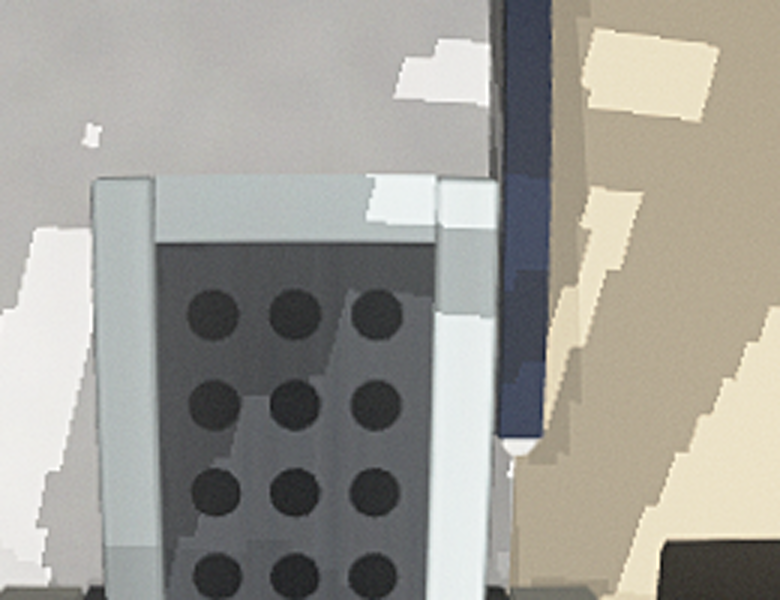

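View pics/top8.png

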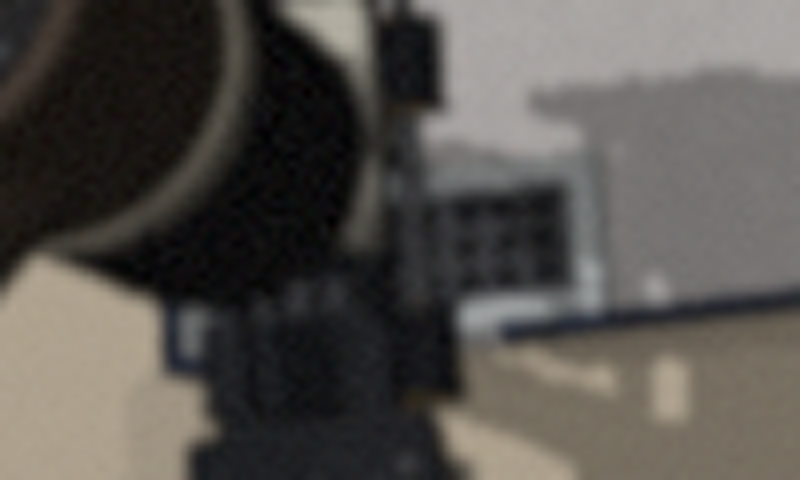

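Run:
```python
from h import *
w=snapshot("wrist")
a=onplane(w,386.7,225.8,.02,True); b=onplane(w,385.5,139.3,.014,True); c=onplane(w,252,139.3,.014,True); e=onplane(w,383,270,.014,True)
r=onplane(w,387.5,100,.02,True)
d=(a-r)[:2]; L=np.hypot(*d); d/=L; print("rim dir",np.degrees(np.arctan2(d[1],d[0]))); print("end to rimend",(a-b)[:2]@d, "gap",np.cross(d,(b-a)[:2]))
f=(e-b)[:2]; print("panel edge dir",np.degrees(np.arctan2(f[1],f[0])), np.degrees(np.arctan2(*(b-c)[1::-1])))
```

```text
rim dir 94.04176088994431
end to rimend 0.03474860784819596 gap 0.00013348049182113596
panel edge dir 94.03834838131357 -176.7290087340402<stdin>:5: DeprecationWarning: Arrays of 2-dimensional vectors are deprecated. Use arrays of 3-dimensional vectors instead. (deprecated in NumPy 2.0)
```

Request:
jog_arm --targets "0 -0.0003 -0.004 0 0 0 -1; 0 -0.0003 -0.012 0 0 0 -1; 0 -0.0003 -0.022 0 0 0 -1; 0 -0.0003 -0.04 0 0 0 -1; 0 0 -0.07 0 0 0 -1; 0 0 -0.11 0 0 0 -1; 0 0 -0.16 0 0 0 -1; 0 0 -0.2 0 0 0 -1"

```text
clock: 12.05
tool_pos: [0.5168, 0.3401, 0.2098]
orientation: [-179.7, 0.0, -86.7]
force: [0.8, 0.5, -1.8]
opening: 0.0556
```

```bash
cat >> h.py <<'E'
FY=85.2; CTR=np.array([.5667,-.281,.073])
def face(fy=FY):
    y=np.radians(fy); up=np.array([np.cos(y)*np.cos(np.pi/6),np.sin(y)*np.cos(np.pi/6),.5]); n=np.array([-np.cos(y)*.5,-np.sin(y)*.5,np.cos(np.pi/6)])
    return up,np.cross(n,up),n
def place(dx,dy,dz,fy=FY,ctr=CTR):
    up,ac,n=face(fy); R=Ro.from_matrix(np.c_[-up,ac,-n])
    return ctr+up*dx+ac*dy+n*dz, R
E
python3 - <<'E'
from h import *
w=snapshot("wrist"); save(w,"wrist9"); o=telemetry.get_obs(); print(o["tool_pos"],o["opening"],o["force"])
p,R=place(.02,0,.12); print(p,R.as_euler("xyz",degrees=True)); goto(p,R)
goto([p[0]-.02,0.05,.28],R)
E
```

```text
[0.51887266 0.3415159  0.21570557] 0.0554650910986749 [2.7287938  1.67989928 5.12847507]
[ 0.56312867 -0.32352981  0.18692305] [-180.    30.   -94.8]
shift [ 0.6666 -0.0056  0.0256] rotvec [  1.51 -29.63   8.08] open 0.0555 t 12.1
shift [ 0.2921 -0.0082 -0.0656] rotvec [  1.51 -29.63   8.08] open 0.0555 t 12.1
```

View pics/wrist9.png

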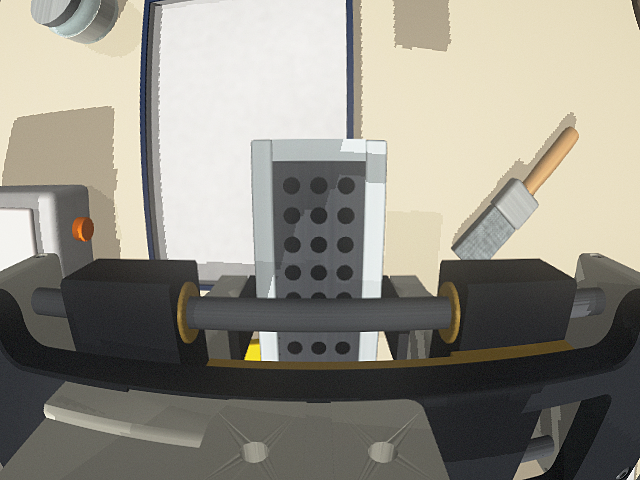

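Request:
jog_arm --targets "0.02 0 -0.01 0 0 0 -1; 0.06 0 -0.03 0.2 -4 1 -1; 0.1 0 -0.05 0.4 -8 2 -1; 0.15 0 -0.065 0.7 -13 3.5 -1; 0.2 0 -0.065 0.9 -18 5 -1; 0.25 -0.005 -0.065 1.2 -23 6.5 -1; 0.3 -0.008 -0.065 1.4 -27 7.5 -1; 0.35 -0.008 -0.065 1.5 -29.6 8.1 -1"

```text
clock: 13.1
tool_pos: [0.5452, -0.0098, 0.2794]
orientation: [180.0, 30.1, -94.9]
force: [1.4, 0.6, -1.6]
opening: 0.0557
```

Run:
```python
from h import *
o=telemetry.get_obs(); print(o["tool_pos"],o["orientation"],o["opening"],o["force"])
p,R=place(.02,0,.12); goto(p,R)
```

```text
[ 0.54516638 -0.00976044  0.27935281] [179.96106647  30.1264996  -94.87674546] 0.05567185636476239 [ 1.39387385  0.56691187 -1.61173655]
shift [ 0.3155 -0.0445 -0.0762] rotvec [ 0.    0.13 -0.07] open 0.0557 t 13.1
```

Request:
jog_arm --targets "0.04 -0.006 -0.01 0 0 0 -1; 0.09 -0.012 -0.022 0 0 0 -1; 0.14 -0.02 -0.034 0 0 0 -1; 0.19 -0.027 -0.046 0 0 0 -1; 0.235 -0.033 -0.057 0 0 0 -1; 0.275 -0.039 -0.067 0 0 0 -1; 0.305 -0.043 -0.074 0 0 0 -1; 0.315 -0.0445 -0.076 0 0 0 -1"

```text
clock: 14.1
tool_pos: [0.5617, -0.3242, 0.1855]
orientation: [179.8, 30.2, -95.1]
force: [-0.4, 0.7, -1.0]
opening: 0.0555
```

Run:
```python
from h import *
w=snapshot("wrist"); save(w,"wrist10"); s=snapshot("side"); save(s,"side10",(240,130,460,400),2.2)
o=telemetry.get_obs(); print(o["tool_pos"],o["orientation"],o["opening"],o["force"])
p,R=place(.012,0,.03); goto(p,R)
```

```text
[ 0.56225098 -0.32333535  0.18604753] [179.83722256  30.20205498 -94.9984075 ] 0.05542864913589627 [ 0.71479697  0.33993507 -2.00749628]
shift [ 0.008  -0.001   0.0892] rotvec [ 0.06  0.2  -0.17] open 0.0554 t 14.2
```

View pics/wrist10.png

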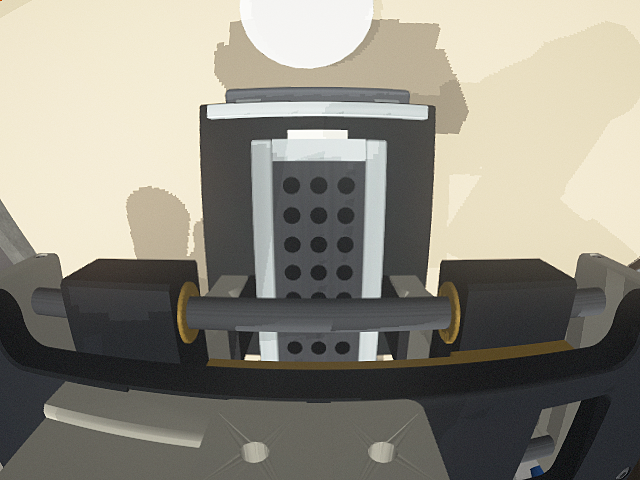

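View pics/side10.png

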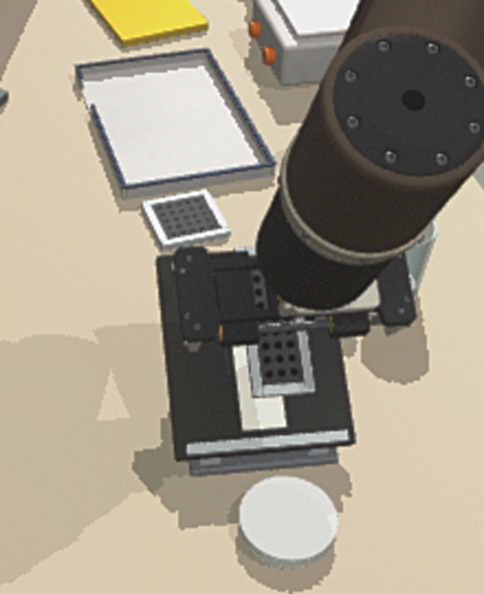

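Run:
```python
from h import *
w=snapshot("wrist"); save(w,"wrist10b",(190,80,450,280),3); o=telemetry.get_obs()
up,ac,n=face()
for u,v,h in [(287.5,130,0),(348,130,0),(207,118,.012),(428,120,.012),(207,119,0.0),(428,120,0.0),(201,150,0),(435,150,0),(201,230,0),(434,230,0)]:
    P=onpl(w,u,v,CTR+n*h,n); print((u,v,h),np.round([(P-CTR)@up*1000,(P-CTR)@ac*1000],1))
T=o["tool_pos"]; print("tcp",(T-CTR)@up,(T-CTR)@ac,(T-CTR)@n)
```

```text
(287.5, 130, 0) [-59.8 -20.8]
(348, 130, 0) [-59.7  23.7]
(207, 118, 0.012) [-70.5 -78.6]
(428, 120, 0.012) [-68.5  81.1]
(207, 119, 0.0) [-70.8 -82.2]
(428, 120, 0.0) [-69.5  84.7]
(201, 150, 0) [-47.2 -87.5]
(435, 150, 0) [-46.7  90.7]
(201, 230, 0) [ 15.3 -90.9]
(434, 230, 0) [15.9 92.9]
tcp 0.02067619124147376 0.0005822440184768124 0.11944955176179739
```

View pics/wrist10b.png

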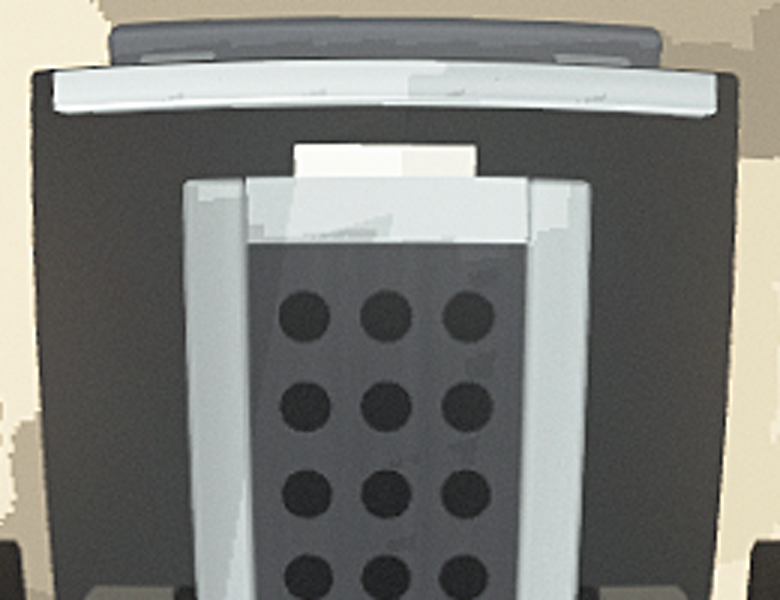

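Request:
jog_arm --targets "0.003 0 0.012 0 0 0 -1; 0.006 0 0.03 0 0.1 -0.1 -1; 0.01 0 0.05 0 0.2 -0.1 -1; 0.012 0 0.07 0 0.2 -0.1 -1; 0.013 0 0.085 0 0.2 -0.1 -1; 0.013 0 0.097 0 0.2 -0.1 -1; 0.013 0 0.104 0 0.2 -0.1 -1; 0.013 0 0.107 0 0.2 -0.1 -1"

```text
clock: 15.25
tool_pos: [0.5662, -0.2801, 0.0876]
orientation: [180.0, 30.0, -94.8]
force: [-0.3, 1.6, -1.6]
opening: 0.0554
```

Run:
```python
from h import *
w=snapshot("wrist"); save(w,"wrist11",(190,80,450,280),3); s=snapshot("side"); save(s,"side11",(280,200,440,320),5)
o=telemetry.get_obs(); up,ac,n=face(); T=o["tool_pos"]; print("tcp",(T-CTR)@up,(T-CTR)@ac,(T-CTR)@n,o["orientation"],o["force"],o["clock"])
p,R=place(.004,.0007,.0045); goto(p,R)
```

```text
tcp 0.00798871209426789 0.0005592175571370645 0.012493405434205114 [179.97559507  29.97519024 -94.80473511] [-0.37669002  0.49013368 -1.4107419 ] 15.35
shift [0.004  0.0001 0.008 ] rotvec [ 0.02 -0.02 -0.  ] open 0.0556 t 15.35
```

View pics/wrist11.png

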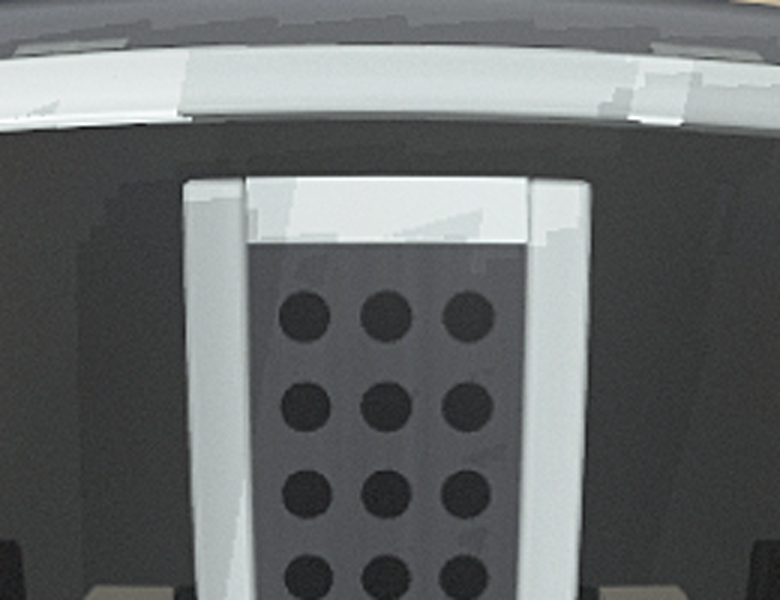

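View pics/side11.png

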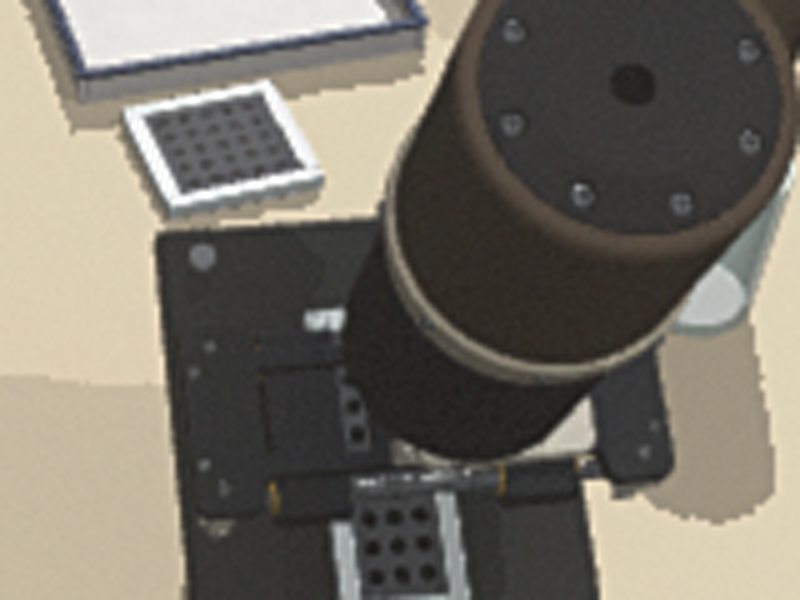

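Request:
jog_arm --targets "0.001 0 0.002 0 0 0 -1; 0.002 0 0.004 0 0 0 -1; 0.003 0 0.0055 0 0 0 -1; 0.004 0 0.007 0 0 0 -1; 0.004 0 0.008 0 0 0 -1; 0.004 0 0.009 0 0 0 -1; 0.004 0 0.0095 0 0 0 -1; 0.004 0 0.0095 0 0 0 -1"

```text
clock: 16.35
tool_pos: [0.5662, -0.2797, 0.0787]
orientation: [-180.0, 29.9, -94.8]
force: [-2.4, -2.5, 4.1]
opening: 0.0555
```

```bash
cat > st.py <<'E'
from h import *
o=telemetry.get_obs(); up,ac,n=face(); T=o["tool_pos"]; f=o["force"]; print("tcp",np.round([(T-CTR)@up,(T-CTR)@ac,(T-CTR)@n],4),o["orientation"],"F up/ac/n",np.round([f@up,f@ac,f@n],1),o["opening"],o["clock"])
E
python3 st.py
```

```text
tcp [0.0039 0.0006 0.0043] [-179.96991732   29.91284069  -94.76177925] F up/ac/n [-0.3  2.2  4.8] 0.05548850647649176 16.35
```

Request:
jog_arm --targets "0.001 0 0.0005 0 0 0 -1; 0.002 0 0.0005 0 0 0 -1; 0.003 0 0.0005 0 0 0 -1; 0.004 0 0.0005 0 0 0 -1; 0.005 0 0.0005 0 0 0 -1; 0.0055 0 0.0005 0 0 0 -1; 0.0055 0 0.0005 0 0 0 -1; 0.0055 0 0.0005 0 0 0 -1"

```text
clock: 17.35
tool_pos: [0.5665, -0.284, 0.0762]
orientation: [-179.9, 29.9, -94.7]
force: [0.4, 0.1, 6.4]
opening: 0.0556
```

```bash
python3 st.py
python3 - <<'E'
from h import *
w=snapshot("wrist"); save(w,"wrist12",(190,80,450,280),3)
E
```

```text
tcp [-0.001  -0.0001  0.0042] [-179.87604992   29.92401704  -94.69632299] F up/ac/n [ 3.3 -0.4  5.5] 0.055619193962549565 17.35
```

View pics/wrist12.png

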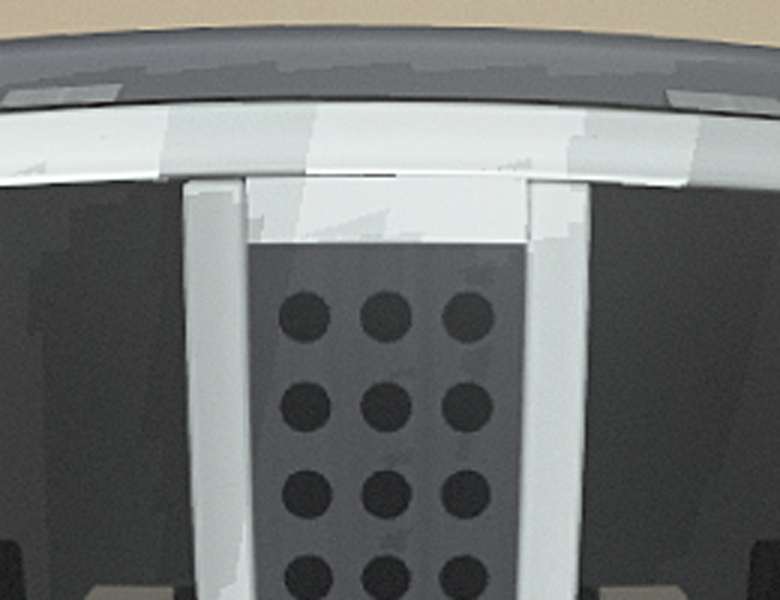

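Request:
jog_arm --targets "0.0005 0 0 0 0 0 -0.3; 0.0005 0 0 0 0 0 0; 0.0005 0 0 0 0 0 0.3; 0.0005 0 0 0 0 0 0.5; 0.0005 0 0 0 0 0 0.8; 0.0005 0 0 0 0 0 1; 0.0005 0 0 0 0 0 1; 0.0005 0 0 0 0 0 1"

```text
clock: 18.4
tool_pos: [0.5665, -0.2844, 0.0759]
orientation: [-179.9, 29.9, -94.7]
force: [-0.7, -0.1, -0.3]
opening: 0.0875
```

```bash
python3 st.py
python3 - <<'E'
from h import *
w=snapshot("wrist"); save(w,"wrist13",(190,80,450,380),2.5)
E
```

```text
tcp [-0.0015 -0.0001  0.0043] [-179.87689572   29.92305605  -94.69756392] F up/ac/n [-0.3  0.7 -0.1] 0.08747998105817664 18.4
```

View pics/wrist13.png

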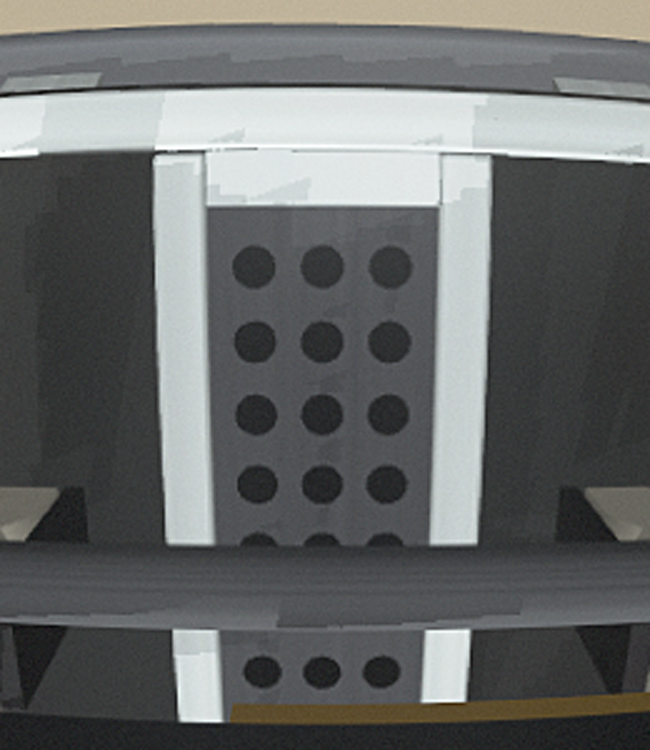

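Released, end on the ledge, fingers clear on both sides. Retract along the face normal.

Request:
jog_arm --targets "0 0 -0.006 0 0 0 1; 0 0 -0.015 0 0 0 1; 0 0 -0.03 0 0 0 1; 0 0 -0.05 0 0 0 1; 0 0 -0.08 0 0 0 1; 0 0 -0.11 0 0 0 1; 0 0 -0.14 0 0 0 1; 0 0 -0.16 0 0 0 1"

```text
clock: 19.45
tool_pos: [0.5595, -0.3657, 0.2174]
orientation: [-179.7, 29.8, -94.7]
force: [0.1, 0.0, 0.2]
opening: 0.0876
```

Request:
jog_arm --targets "-0.02 0 -0.02 0 0 0 1; -0.05 0 -0.04 0 0 0 1; -0.08 0 -0.05 0 0 0 1; -0.1 0 -0.06 0 0 0 1; -0.12 0 -0.06 0 0 0 1; -0.13 0 -0.06 0 0 0 1; -0.13 0 -0.06 0 0 0 1; -0.13 0 -0.06 0 0 0 1"

```text
clock: 20.45
tool_pos: [0.5658, -0.2832, 0.3331]
orientation: [-179.8, 29.8, -94.7]
force: [0.9, 0.5, -0.1]
opening: 0.0875
```

```bash
python3 st.py
python3 - <<'E'
from h import *
w=snapshot("wrist"); save(w,"wrist14"); s=snapshot("side"); save(s,"side14"); t=snapshot("top"); save(t,"top14")
E
```

```text
tcp [0.1281 0.0007 0.2264] [-179.83503546   29.84235504  -94.72199263] F up/ac/n [ 0.5 -0.8 -0.4] 0.0875396827486895 20.45
```

View pics/wrist14.png

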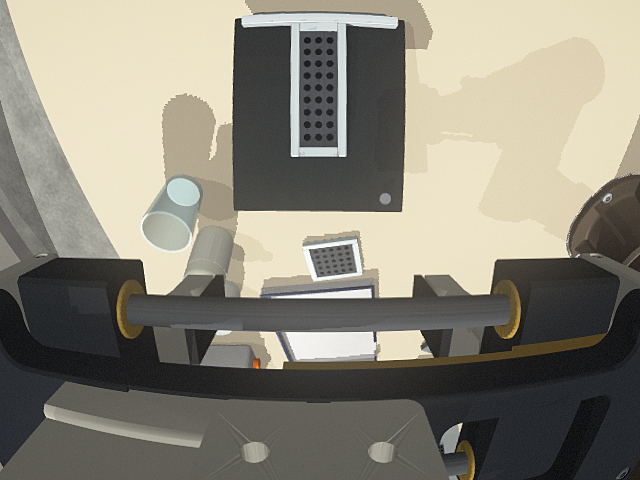

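View pics/side14.png

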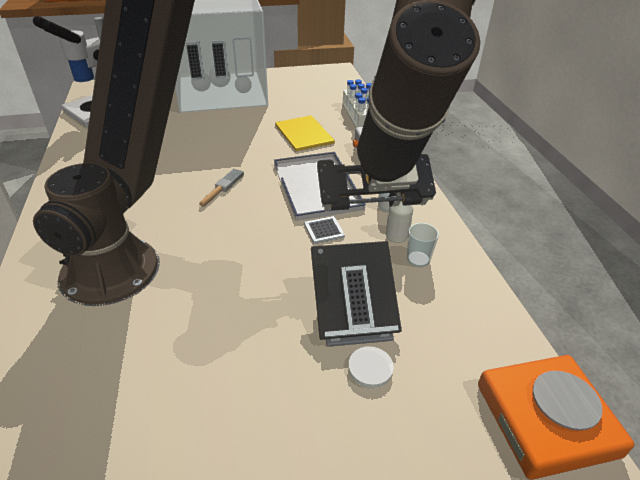

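Run:
```python
from h import *
w=snapshot("wrist"); up,ac,n=face(); 
save(w,"wrist15",(220,0,420,220),2.7)
Q=[]
for u,v,h in [(293,24,.01),(346.5,24,.01),(346.5,157,.01),(290.5,157,.01),(236,90,0),(405,90,0),(234.5,190,0),(403.5,190,0)]:
    P=onpl(w,u,v,CTR+n*h,n); q=[(P-CTR)@up*1000,(P-CTR)@ac*1000]; Q.append(q); print((u,v),np.round(q,1))
Q=np.array(Q); print("panel ctr",Q[:4].mean(0),"face mid",Q[4:].mean(0)[1]); a=(Q[2]+Q[3]-Q[0]-Q[1])/2; b=(Q[6]+Q[7]-Q[4]-Q[5])/2; print(np.degrees(np.arctan2(a[1],a[0])),np.degrees(np.arctan2(b[1],b[0])))
s=snapshot("side");K=s
for nme in ["petri_dish"]: pass
m=models.cut_out("panel",w)
r=s["range_z"]
pts=np.array([deproj(s,u,v,r[v,u]) for u,v in [(347,270),(364,268),(371,325),(352,329),(357,300)]]); print(np.round((pts-CTR)@np.c_[up,ac,n]*1000,1))
```

```text
(293, 24) [-69.5 -25. ]
(346.5, 24) [-69.6  29.1]
(346.5, 157) [69.8 28.9]
(290.5, 157) [ 69.8 -27.1]
(236, 90) [ -2.2 -84.7]
(405, 90) [-2.7 90.6]
(234.5, 190) [103.7 -87.7]
(403.5, 190) [103.4  90.6]
panel ctr [0.12655275 1.4658576 ] face mid 2.2010737612298676
-0.45838356405629277 -0.7989573131642399
[[ 58.3  15.5  12. ]
 [ 60.7 -24.1   8.4]
 [-67.9 -20.8  11.8]
 [-72.1  20.9   8.4]
 [-10.7   1.9  10.4]]
```

View pics/wrist15.png

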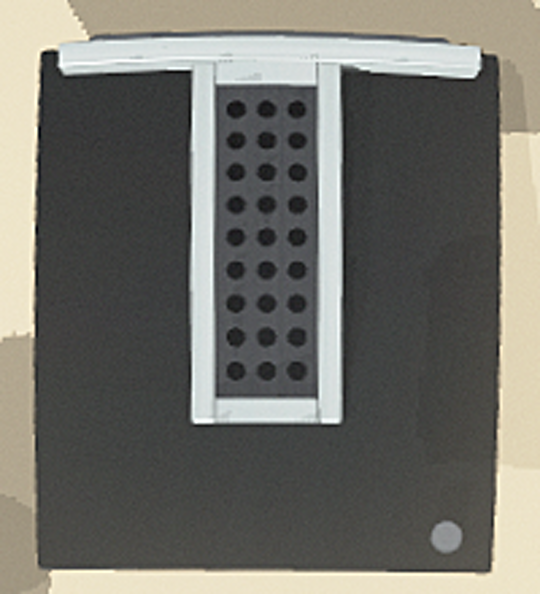

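The panel's centre measures within about 1 mm of its place. It lies straight to under 1° and covers the window, with its top about 10 mm above the face, so it is flat. I'm handing the job in.

```bash
python3 -c "
from plant import job; print(job.close_job())"
```

```text
the job is handed in; nothing more can be done
None
```

The panel is in place on the inspection light and the job is handed in, at about 20.6 s of the 64 s allowed. `close_job` gives no verdict, so what follows rests on my own measurements.

**What I did:** I gripped the panel across its long edges at the middle and slid it along the tray floor into the cut-out corner until both rims pushed back, about 15 N each. I lifted it straight up with the same grip, tilted it 30° and lowered it onto the face. Then I slid it down to the ledge, let go and retracted clear.

**Corner check (wrist camera):**
- The long edge was about 0.1 mm from the cut-out rim.
- The end of the panel was 34.7 mm from the end of the rim, where 35 mm would be flush.
- The edges were parallel to well under 1°.
- The corner-side end itself was hidden under the gripper.

**Final check:**
- **Position:** the panel's centre was about 0.1 mm along the slope and 0.7 mm sideways from its place, with its end against the ledge.
- **Angle:** it was straight to about 0.3°.
- **Flatness:** side-camera depth readings on its top face averaged about 10 mm above the face (8.4 to 12 mm), which fits the 10 mm panel lying flat.
- **Release:** the gripper was open, there was no contact force, and the arm was well clear.
- **Other things:** in the last pictures the square panel, dish, brush and beaker looked unmoved. The bottle and jar were partly behind the arm, and its path stayed clear of them.

**Disagreements:** the top and wrist cameras differed by about 2 mm on the viewer's position and up to 5 mm on the tray's. The two estimates of where the panel should sit in the corner agreed to about 1 mm. Contact forces and closer wrist-camera views settled the rest.

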